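# Check stroke on the amber bottle's dispenser

## Task

The bottle-top dispensers on this cell-culture bench have just been cleaned and refitted dry. Check the one on the amber bottle for free movement: push its plunger head all the way down to the stop, hold it there for about a second, then let it spring back up by itself. Leave the amber bottle standing upright where it is, and do not touch the green and white bottles or their dispensers.

Things in the scene. Friction and masses are not known exactly. Their poses are not given: they have to be found in the camera images.
- amber_bottle: Target: loose brown glass bottle, 84 mm across, about 0.6 kg, with a bottle-top dispenser: black collar, white block, thin white spout reaching 66 mm from the axis along -x, and on top a grey plunger with a flat round head 48 mm across. Origin: centre of underside; z up along the plunger's axis. Head's top: 222 mm above the origin when up, 192 mm when down. The bottles stand 140 mm or more apart.
- amber_plunger (a joint): Travel of the amber bottle's plunger in m: 0 fully up (as it starts), 0.030 down at its stop. A spring pushes it up: 3.3 N at the top, rising evenly to about 10 N at the stop; it returns by itself in under a second when released.
- green_bottle: Opaque green bottle with dispenser. Same make and size as the amber one, with an identical grey plunger head on top: a bystander, not to be touched. Origin: centre of its underside, z up, spout toward -x.
- white_bottle: Opaque white bottle with dispenser. Same make and size as the amber one, with an identical grey plunger head on top: a bystander, not to be touched. Origin: centre of its underside, z up, spout toward -x.

How it is judged (in metres and radians):
On the way:
1. the amber bottle's plunger is pressed down to its stop and held there (value of joint amber_plunger above 0.025 m), for 0.4 s.
At the end, for the whole second after the job is handed in: After a stroke past 25 of its 30 mm held for 0.4 s, the amber bottle's plunger is back within 4 mm of fully up; the amber bottle stands at rest, upright within 0.1 rad and within 20 mm of where it stood; the green and white bottles stand upright within 0.1 rad and within 15 mm of where they stood (value of joint amber_plunger below 0.004 m and distance of amber_bottle from where it was at the start of the episode below 0.02 m and linear speed of amber_bottle below 0.02 m/s and angle between each of amber_bottle, green_bottle, white_bottle's own z axis and vertical below 0.1 rad and distance of each of green_bottle, white_bottle from where it was at the start of the episode below 0.015 m); the robot touches nothing.
It fails at once if the amber bottle is tipped by more than 0.2 rad (angle between amber_bottle's own z axis and vertical above 0.2 rad).
It fails at once if the green bottle or its dispenser is touched with more than 1 N, or shifted by more than 15 mm (contact force between any of the fingers, the arm and green_bottle above 1 N or distance of green_bottle from where it was at the start of the episode above 0.015 m).
It fails at once if the white bottle or its dispenser is touched with more than 1 N, or shifted by more than 15 mm (contact force between any of the fingers, the arm and white_bottle above 1 N or distance of white_bottle from where it was at the start of the episode above 0.015 m).
It also fails if it takes over 32 s, if anything falls off the work surface, if the arm or the gripper's body presses on something with over 40 N, if the wrist force passes 120 N, or if a joint passes its speed limit or range.

## Robot

A 6-joint arm with a two-finger parallel gripper is mounted at the origin on the work surface. World frame = base frame: x ahead of the robot, y to its left, z up, the work surface at z = 0. Lengths are in m, angles in degrees, forces in N, time in s.
With the tool pointing down it reaches from about 0.4 to 0.825 m from the base axis. Payload 7 kg.
Tool frame: the origin (TCP) lies midway between the tips of the shut fingers; the grasp point (between the pads) lies 19 mm behind it; z points along the fingers, y is the direction in which the jaws open and shut (so a half turn about z gives the same grasp; the last joint's range is limited). The gripper opens to 88 mm and grips with 3 to 60 N. Pads are 19 mm wide; open, the fingers measure 130 mm over their backs; the gripper's body (78 mm by 193 mm) begins 47 mm behind the grasp point.
Start: joints at [85.376, 20.546, 0.682, 0, -70.136, -16.507], TCP at [0.243, 0.63, 0.227] pointing down, gripper open.
Joint ranges: [-176.03, 176.03], [-82.01, 121.73], [-58.28, 71.71], [-173.87, 95.51], [-174.79, -0.11], [-173.66, 173.66]. Speed limits (degrees/s): [136.94, 136.94, 172.46, 180, 180, 180].

## Interface

Orientations are given as [roll, pitch, yaw] about the fixed x, y, z axes, in that order (R = Rz(yaw) Ry(pitch) Rx(roll)).
In Python, from plant import get_state, imaging, r, models gives the robot as it stands.
- The arm moves only by the tool arm_command, never from a script. Its argument "commands" is a list of rows, each a list of 7 numbers: the shift along the tool's x, y, z in mm, then the turn, a rotation vector about the tool's x, y, z in rad, then the opening, from -1 (shut) to 1 (fully open). A call has 1 to 5 rows; each row is the pose to reach, as a shift and turn from the pose measured when the call began, along the tool's axes at that moment; what a row does not reach only later rows make up. A row lasts 1/8 s, in which the tool goes at most 62.5 mm and 10.7 degrees, less where a joint would pass 70% of its speed; a pose out of reach is approached as far as the arm can. A call with a gripper value outside its range is refused whole. The fingers move at their own pace and stop on an object; "squeeze" is the grip in N (left out, the last holds). Time passes only in rows, so rows that repeat a pose let the fingers close. It gives the time, the measured TCP pose, the force and the opening at its end, in the units of the state.
- get_state(): the state, without advancing time (a new reading comes with each control period).
- imaging.capture(name): name is "scene" or "top" or "wrist"; returns a dict with "pixels" (480x640x3 uint8, red, green, blue), "fx", "fy", "cx", "cy" (pixels), "rvec" (rotation vector, rad) and "tvec" (3), from world to camera coordinates, as OpenCV has them; the wrist camera has in their place "hand_eye" (4x4, takes a point from camera to tool coordinates, whose origin is the TCP and whose axes are the flange's). Camera axes: x right, y down, z forward; pixel columns grow to the right and rows downward; lengths in m; the calibration is good to about 2 mm. A picture is of the moment at which its call begins: read the wrist's pose just before it. There is no depth.
- r.close_job(): hands the job in, once; it reports no verdict.
Trained networks look in the newest picture that a camera, given by its name, has taken for a name from the list of things; names that differ only in an ending like _2 or _b are one class to them, and where a whole thing is asked for, a point or a joint stands for the part that bears it (a point fixed in the world has none). Each returns a list of dicts, best first, with "conf" (0 to 1); they miss things now and then, are a little off and sometimes report something else, mostly with a low value. They report only what shows in the picture. A call takes as long as a camera call.
- models.outline_of(camera, name): "pixels" (480x640 bool, what is visible of it) and "rect" ([centre column, centre row, width, height] in pixels, round what is visible of it).
The state is a dict: "time_s": time; "joints": joint angles; "qd": joint speeds; "joint_torque": joint torques, N m; "tcp_pos": TCP position; "eef_rot": TCP orientation; "contact_force": force on the tool from outside, world axes, zero at the start; "moment": the same for the moment, N m; "gripper_width": finger opening in m.
Only numpy, scipy, OpenCV 4.12 (cv2) and the standard library are available. Lean on these libraries where they do the work, as an engineer would, in place of code of your own. Each camera call takes 0.05 s, during which the arm holds its last target. There are 200 camera calls.

## Working session

There is one attempt and no reset: what is moved stays moved. The work goes in short steps, Python scripts to look and compute and a tool call to move; the robot and the scene stay as the last step left them, time stands still between calls to the robot, and variables do not carry over. Pictures are saved under pics/ and viewed, on a budget of 10 in all, crops included, one or two more only if the job needs it, and the job is handed in when it is done.

Besides the shell and the picture viewer there is one more tool, called after "Emit:" as name(argument=value, ...), one argument or row to a line, values as JSON. arm_command: Moves the arm, as the interface text tells. Its arguments: {"type":"object","properties":{"commands":{"type":"array","items":{"type":"array","items":{"type":"number"}}},"squeeze":{"type":"number"}},"required":["commands"]}

```bash
mkdir -p pics; python3 - <<'E'
from plant import get_state, imaging, r, models
import cv2,numpy as np
s=get_state();print(s)
ims=[]
for c in ("scene","top"):
    d=imaging.capture(c);ims.append(d["pixels"])
    print(c,d["fx"],d["fy"],d["cx"],d["cy"],d["rvec"],d["tvec"])
    for n in ("amber_bottle","amber_plunger","green_bottle","white_bottle"):
        print(n,[(round(o["conf"],2),np.round(o["rect"],1).tolist()) for o in models.outline_of(c,n)][:3])
    cv2.imwrite(f"pics/{c}0.png",d["pixels"][:,:,::-1])
E
```

```text
{'time_s': 0.0, 'joints': array([ 8.53774620e+01,  2.05913659e+01,  6.31529687e-01, -1.94457161e-02,
       -7.01358088e+01, -1.65059177e+01]), 'qd': array([ 0.04615994, -0.0292571 , -0.01193258,  0.07208704,  0.04736556,
        0.06828929]), 'joint_torque': array([-1.05288764e-03, -5.82715452e+01,  2.93061000e+01,  6.99717566e+00,
        6.90771107e-03, -1.56751439e-04]), 'tcp_pos': array([0.24317262, 0.6291312 , 0.22560855]), 'eef_rot': array([ 1.79903102e+02, -9.64998136e-03, -2.11350703e+01]), 'contact_force': array([-0.21192202,  0.15652657,  0.06935163]), 'moment': array([ 0.06351394, -0.05881446,  0.04037938]), 'gripper_width': 0.08746672848172943}
scene 514.6579071297483 514.6579071297483 313.11672838650344 238.8133725737309 [ 0.92636077  2.35707032 -1.22939663] [ 0.36488673 -0.16938959  1.1079815 ]
amber_bottle [(0.61, [222.4, 165.2, 51.2, 136.9])]
amber_plunger []
green_bottle []
white_bottle [(0.65, [325.2, 202.4, 55.1, 153.5])]
top 472.72068687059783 472.72068687059783 319.92052487458693 248.3217794743588 [ 2.18039206 -2.13268866  0.0513133 ] [0.01167966 0.51307287 0.79606434]
amber_bottle [(0.85, [457.4, 233.1, 75.2, 69.1])]
amber_plunger [(0.63, [476.0, 218.9, 37.6, 36.8])]
green_bottle [(0.98, [215.1, 220.4, 71.2, 69.8]), (0.31, [455.7, 233.2, 80.2, 65.1])]
white_bottle [(0.71, [319.2, 266.2, 50.5, 59.9])]
```

View pics/scene0.png

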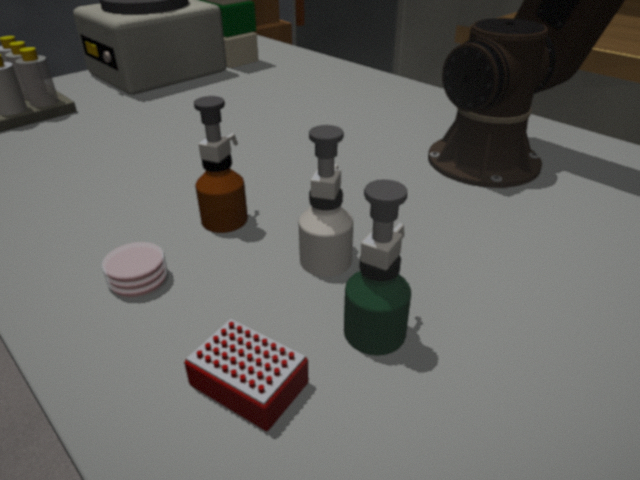

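View pics/top0.png

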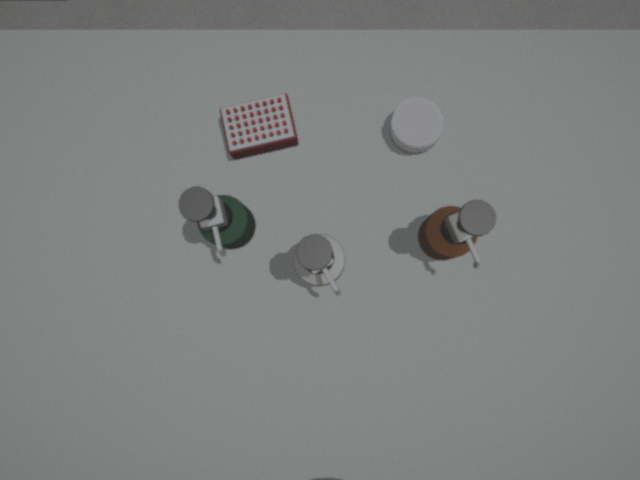

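Both views show amber as the rightmost bottle in the top view (head about (477,218)), head (209,103) in the scene view. White's head is at (315,252) / (326,133) and green's at (197,204) / (385,192). I'll locate the heads next.

```bash
cat >h.py <<'E'
from plant import get_state, imaging, r, models
import cv2,numpy as np
def ray(d,uv):
    R=cv2.Rodrigues(np.array(d["rvec"]))[0];t=np.array(d["tvec"])
    v=R.T@np.array([(uv[0]-d["cx"])/d["fx"],(uv[1]-d["cy"])/d["fy"],1]);return -R.T@t,v
def onz(d,uv,z):
    c,v=ray(d,uv);return c+v*(z-c[2])/v[2]
def tri(a,b):
    (c1,v1),(c2,v2)=a,b
    k=np.linalg.lstsq(np.c_[v1,-v2],c2-c1,rcond=None)[0]
    p,q=c1+k[0]*v1,c2+k[1]*v2;return (p+q)/2,np.linalg.norm(p-q)
E
python3 - <<'E'
from h import *
T=imaging.capture("top");S=imaging.capture("scene")
for n,g,s in (("amber",(477,218),(209,103)),("white",(315,252),(326,133)),("green",(197,204),(385,192))):
    # refine head: dark pixels
    im=T["pixels"].max(2).astype(int); 
    sat=T["pixels"].max(2).astype(int)-T["pixels"].min(2)
    m=((im<95)&(sat<12)).astype(np.uint8); w=np.zeros_like(m);cv2.circle(w,g,24,1,-1);m=cv2.morphologyEx(m*w,cv2.MORPH_OPEN,np.ones((7,7)))
    cs,_=cv2.findContours(m,0,2);c=max(cs,key=cv2.contourArea);e=cv2.fitEllipse(cv2.convexHull(c))
    p,g2=tri(ray(T,e[0]),ray(S,s))
    print(n,e,"onz",onz(T,e[0],.222).round(4),"tri",p.round(4),g2.round(4))
E
```

```text
Traceback (most recent call last):
ValueError: max() iterable argument is empty
```

```bash
python3 - <<'E'
from h import *
T=imaging.capture("top");S=imaging.capture("scene")
for n,g,s in (("amber",(477,218),(209,103)),("white",(315,252),(326,133)),("green",(197,204),(385,192))):
    P=cv2.GaussianBlur(T["pixels"],(3,3),0).astype(int); c0=P[g[1],g[0]]
    m=(np.abs(P-c0).max(2)<14).astype(np.uint8); w=np.zeros_like(m);cv2.circle(w,g,24,1,-1);m=cv2.morphologyEx(m*w,cv2.MORPH_OPEN,np.ones((7,7)))
    cs,_=cv2.findContours(m,0,2);c=max(cs,key=cv2.contourArea);e=cv2.fitEllipse(cv2.convexHull(c))
    p,g2=tri(ray(T,e[0]),ray(S,s))
    print(n,c0,np.round(e[0]+e[1],1),"onz",onz(T,e[0],.222).round(4),"tri",p.round(4),g2.round(4))
E
```

```text
amber [103 104 103] [477.8 216.8  34.1  37.1] onz [ 0.5405 -0.1897  0.222 ] tri [ 0.54   -0.1901  0.217 ] 0.0031
white [100 101 101] [311.7 252.8  37.7  41. ] onz [0.4891 0.0253 0.222 ] tri [0.49   0.0249 0.2187] 0.0019
green [90 90 90] [195.1 205.8  32.9  40.9] onz [0.5487 0.1827 0.222 ] tri [0.5505 0.1832 0.217 ] 0.0027
```

Emit:
arm_command(
  commands=[
    [0,0,-40,0,0,0,-1],
    [0,0,-80,0,0,0,-1],
    [0,0,-110,0,0,0,-1],
    [33,37,-110,0,0,0,-1],
    [66,75,-110,0,0,0,-1],
  ],
  squeeze=20,
)

```text
time_s: 1.32
tcp_pos: [0.278, 0.5351, 0.3365]
eef_rot: [-180.0, 0.0, -21.1]
contact_force: [0.9, -0.8, 0.5]
gripper_width: 0.0431
```

Emit:
arm_command(
  commands=[
    [36,41,0,0,0,0,-1],
    [72,82,0,0,0,0,-1],
    [108,124,0,0,0,0,-1],
    [144,165,0,0,0,0,-1],
    [180,207,0,0,0,0,-1],
  ],
)

```text
time_s: 1.95
tcp_pos: [0.3717, 0.2754, 0.3368]
eef_rot: [-179.9, -0.0, -21.1]
contact_force: [0.5, 0.3, 0.6]
gripper_width: 0.0006
```

Emit:
arm_command(
  commands=[
    [36,41,0,0,0,0,-1],
    [72,82,0,0,0,0,-1],
    [108,124,0,0,0,0,-1],
    [144,165,0,0,0,0,-1],
    [180,207,0,0,0,0,-1],
  ],
)

```text
time_s: 2.58
tcp_pos: [0.4656, 0.0158, 0.3371]
eef_rot: [-179.9, -0.1, -21.0]
contact_force: [0.6, 0.7, 0.3]
gripper_width: 0.0003
```

Emit:
arm_command(
  commands=[
    [36,41,0,0,0,0,-1],
    [72,83,0,0,0,0,-1],
    [108,124,0,0,0,0,-1],
    [143,165,0,0,0,0,-1],
    [143,165,0,0,0,0,-1],
  ],
)

```text
time_s: 3.2
tcp_pos: [0.5401, -0.1926, 0.3357]
eef_rot: [-179.9, 0.0, -21.3]
contact_force: [-0.4, 1.3, 0.7]
gripper_width: 0.0003
```

```bash
python3 - <<'E'
from h import *
from scipy.spatial.transform import Rotation as Ro
s=get_state();print(s["tcp_pos"],s["eef_rot"],s["joints"])
W=imaging.capture("wrist");H=np.array(W["hand_eye"]);print(H.round(4),W["fx"])
R=Ro.from_euler("xyz",s["eef_rot"],degrees=True).as_matrix()
p=np.array([.5402,-.1899,.222]);c=np.linalg.inv(H)@np.r_[R.T@(p-s["tcp_pos"]),1]
uv=c[:2]/c[2]*W["fx"]+[W["cx"],W["cy"]];print("pred",uv)
np.savez("w1.npz",**{k:W[k] for k in W},tcp=s["tcp_pos"],R=R)
im=W["pixels"][:,:,::-1].copy();cv2.imwrite("pics/w1.png",im)
for n in ("amber_plunger","amber_bottle"): print(n,[(o["conf"],np.round(o["rect"],1)) for o in models.outline_of("wrist",n)])
E
```

```text
[ 0.54011782 -0.19259768  0.33574337] [-1.79939831e+02  3.77284322e-02 -2.12840562e+01] [-1.33383198e-01  8.03901066e+00 -1.95689027e+00 -7.08009586e-02
 -8.00175830e+01  6.88615885e+01]
[[ 1.100e-03 -9.621e-01 -2.728e-01  7.360e-02]
 [ 1.000e+00  1.100e-03  3.000e-04  9.000e-04]
 [ 0.000e+00 -2.728e-01  9.621e-01 -1.582e-01]
 [ 0.000e+00  0.000e+00  0.000e+00  1.000e+00]] 376.48382407811806
pred [316.9061661  243.90305931]
amber_plunger [(0.91, array([318.2, 244.7,  60.9,  62.8]))]
amber_bottle [(0.81, array([323.4, 222.2,  83.5, 108.8]))]
```

View pics/w1.png

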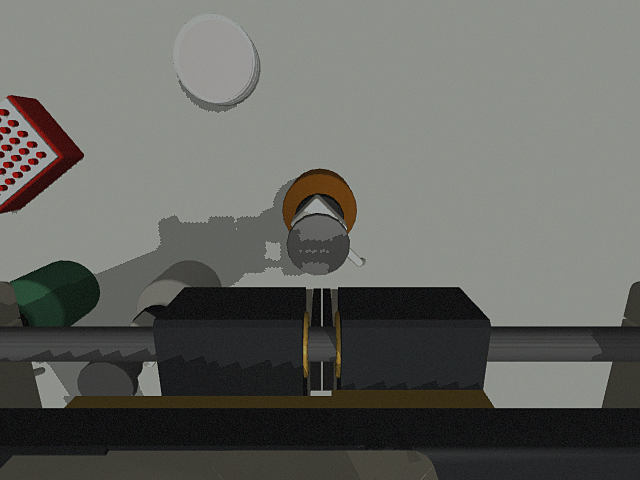

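The wrist view shows the amber head at (318,244) against a prediction of (317,244), so the target position is confirmed to about 1 mm. The white and green bottles sit left and below, away from the fingers. I'll correct by 2.5 mm and descend.

Emit:
arm_command(
  commands=[
    [-1,-2,25,0,0,0,-1],
    [-1,-2,55,0,0,0,-1],
    [-1,-2,80,0,0,0,-1],
    [-1,-2,100,0,0,0,-1],
    [-1,-2,104,0,0,0,-1],
  ],
)

```text
time_s: 3.98
tcp_pos: [0.5389, -0.1857, 0.2323]
eef_rot: [-179.9, 0.0, -21.0]
contact_force: [-0.2, 0.1, 0.3]
gripper_width: 0.0003
```

Emit:
arm_command(
  commands=[
    [0,0,4,0,0,0,-1],
    [0,0,8,0,0,0,-1],
    [0,0,12,0,0,0,-1],
    [0,0,16,0,0,0,-1],
    [0,0,20,0,0,0,-1],
  ],
)

```text
time_s: 4.6
tcp_pos: [0.5392, -0.1857, 0.2126]
eef_rot: [-179.9, -0.0, -21.0]
contact_force: [-1.5, 2.0, 5.6]
gripper_width: 0.0008
```

Emit:
arm_command(
  commands=[
    [0,0,4,0,0,0,-1],
    [0,0,8,0,0,0,-1],
    [0,0,12,0,0,0,-1],
    [0,0,15,0,0,0,-1],
    [0,0,17,0,0,0,-1],
  ],
)

```text
time_s: 5.22
tcp_pos: [0.5395, -0.1858, 0.1962]
eef_rot: [-179.9, -0.1, -21.0]
contact_force: [-2.4, 2.2, 9.6]
gripper_width: 0.0002
```

Emit:
arm_command(
  commands=[
    [0,0,1,0,0,0,-1],
    [0,0,2,0,0,0,-1],
    [0,0,3,0,0,0,-1],
    [0,0,4,0,0,0,-1],
    [0,0,4.5,0,0,0,-1],
  ],
)

```text
time_s: 5.85
tcp_pos: [0.5398, -0.186, 0.1926]
eef_rot: [-179.9, -0.2, -20.9]
contact_force: [-2.1, 1.4, 9.4]
gripper_width: 0.0003
```

Emit:
arm_command(
  commands=[
    [0,0,0.5,0,0,0,-1],
    [0,0,1,0,0,0,-1],
    [0,0,1.5,0,0,0,-1],
    [0,0,1.5,0,0,0,-1],
    [0,0,1.5,0,0,0,-1],
  ],
)

```text
time_s: 6.48
tcp_pos: [0.5403, -0.1864, 0.1925]
eef_rot: [-179.9, -0.3, -20.9]
contact_force: [-2.7, 2.1, 12.8]
gripper_width: -0.0
```

The force has risen above the spring's and there is no further travel, so the plunger is at its stop. I'll hold there and check.

Emit:
arm_command(
  commands=[
    [0,0,1,0,0,0,-1],
    [0,0,1,0,0,0,-1],
    [0,0,1,0,0,0,-1],
    [0,0,1,0,0,0,-1],
    [0,0,1,0,0,0,-1],
  ],
)

```text
time_s: 7.1
tcp_pos: [0.5406, -0.1866, 0.1926]
eef_rot: [-179.9, -0.3, -20.9]
contact_force: [-2.5, 1.9, 10.7]
gripper_width: 0.0006
```

```bash
python3 - <<'E'
from h import *
S=imaging.capture("scene");s=get_state();print(s["tcp_pos"],s["contact_force"])
im=cv2.resize(S["pixels"][60:260,140:360,::-1],None,fx=3,fy=3-.0);cv2.imwrite("pics/s1.png",im)
E
```

```text
[ 0.54061704 -0.18657839  0.19256428] [-2.3325404   2.33526767 10.58544778]
```

View pics/s1.png

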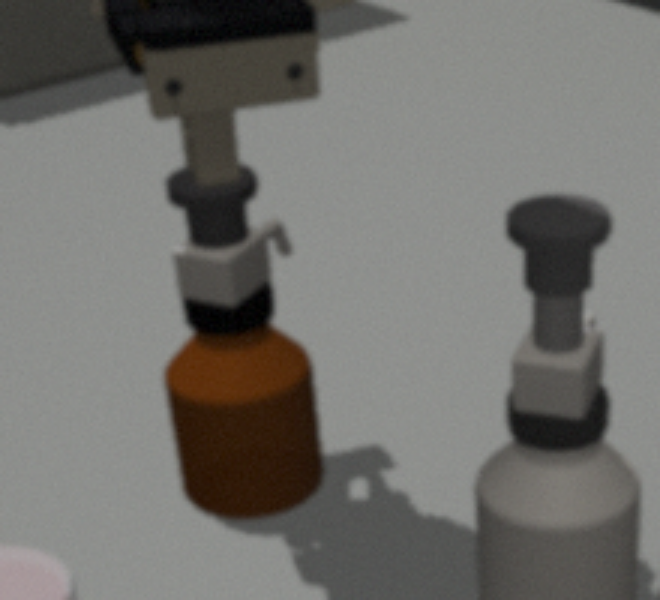

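The picture shows the amber head pressed down onto its block (head about (212,185), with the thin stem gone). The bottle is upright and white is still raised. The plunger has been held for about a second, so I'll raise the tool straight up.

Emit:
arm_command(
  commands=[
    [0,0,-8,0,0,0,-1],
    [0,0,-20,0,0,0,-1],
    [0,0,-40,0,0,0,-1],
    [0,0,-70,0,0,0,-1],
    [0,0,-110,0,0,0,-1],
  ],
)

```text
time_s: 7.78
tcp_pos: [0.5392, -0.1866, 0.302]
eef_rot: [-179.9, -0.2, -20.9]
contact_force: [1.2, -0.5, 0.4]
gripper_width: 0.0007
```

Emit:
arm_command(
  commands=[
    [0,0,-30,0,0,0,-1],
    [0,0,-30,0,0,0,-1],
    [0,0,-30,0,0,0,-1],
    [0,0,-30,0,0,0,-1],
    [0,0,-30,0,0,0,-1],
  ],
)

```text
time_s: 8.4
tcp_pos: [0.5388, -0.1865, 0.3312]
eef_rot: [-180.0, -0.1, -20.9]
contact_force: [-0.6, 0.8, -0.4]
gripper_width: 0.0004
```

```bash
python3 - <<'E'
from h import *
S=imaging.capture("scene");s=get_state();print(s["tcp_pos"],s["contact_force"])
a=cv2.imread("pics/scene0.png");b=S["pixels"][:,:,::-1]
f=lambda i:cv2.resize(i[80:300,180:330],None,fx=2.6,fy=2.6)
cv2.imwrite("pics/s2.png",np.hstack([f(a),f(b)]))
T=imaging.capture("top");t0=cv2.imread("pics/top0.png");cv2.imwrite("pics/top1.png",T["pixels"][:,:,::-1])
for (x,y) in ((215,100),): 
    for n,bx in (("amber",(190,95,250,235)),("white",(295,125,358,278)),("green",(340,180,415,352))):
        x0,y0,x1,y1=bx;g=lambda i:cv2.cvtColor(i,6)[y0:y1,x0:x1].astype(np.float32)
        print(n,cv2.phaseCorrelate(g(a),g(np.ascontiguousarray(b)),cv2.createHanningWindow((x1-x0,y1-y0),5)))
E
```

```text
[ 0.53887444 -0.18652951  0.33131979] [ 0.04768998 -0.2080052  -0.57000986]
amber ((0.09886400115448168, -0.005802196585477759), 1.1341491493913862)
white ((0.14583628432621154, -0.014618815768287163), 0.8481388844549655)
green ((0.5282193859395505, 0.04382916227640976), 0.997488650004069)
```

View pics/s2.png

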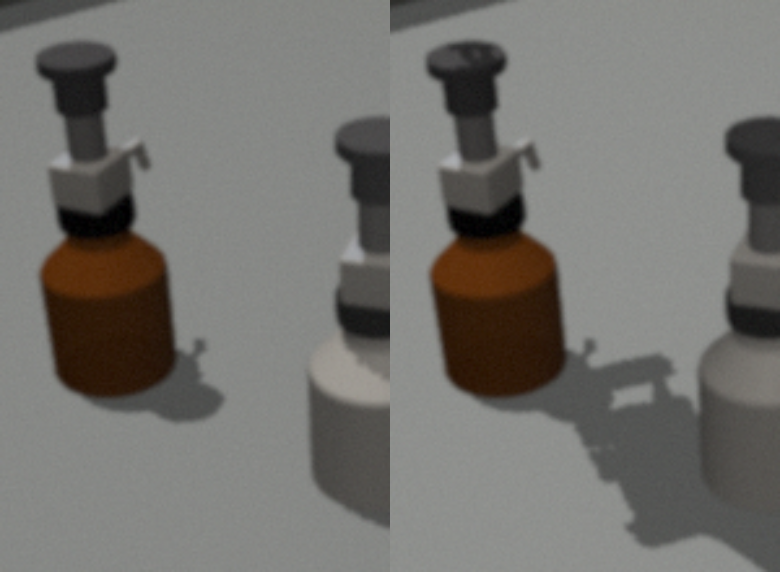

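Before (left) and after (right) match: the head is back at its original height and the bottle is in the same place. The robot is clear, so I'm handing in.

```bash
python3 -c "
from plant import r
print(r.close_job())"
```

```text
the job is handed in; nothing more can be done
None
```

I pressed the amber bottle's plunger to its stop with the shut fingers, held it there for about a second, then lifted straight off. The plunger sprang back up by itself, and I handed the job in (no verdict is reported).

- **Press:** the fingertips stopped at 192.5 mm, against 192 mm expected at the stop. The force there was 10.6 to 12.8 N, just above the spring's 10 N. The scene picture showed the head down on its block.
- **After release:** the before and after pictures match within 0.1 pixel for the amber bottle, with the head at its original height. White and green match within 0.15 and 0.5 pixel. The tool was clear at a height of 0.33 m, with no contact force beyond sensor noise.
- **One disagreement:** the fingers pressed about 4 mm off the head's centre, because the last sideways correction overshot. I left it, as it was well inside the head's 24 mm radius. It came with about 3 N of sideways force during the press, and the bottle did not move visibly.

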